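# Stand the target plate in its cam holder

## Robot

A 6-joint arm with a two-finger parallel gripper is mounted at the origin on the work surface. World frame = base frame: x ahead of the robot, y to its left, z up, the work surface at z = 0. Lengths are in m, angles in rad, forces in N, time in s.
With the tool pointing down it reaches from about 0.4 to 0.825 m from the base axis. Payload 7 kg.
Tool frame: the origin (TCP) lies at the centre of the arm's flange, where the gripper is bolted on; the fingertips stand 178 mm ahead of it and the grasp point (between the pads) lies 159 mm ahead of it; z points along the fingers, y is the direction in which the jaws open and shut (so a half turn about z gives the same grasp; the last joint's range is limited). The gripper opens to 88 mm and grips with 3 to 60 N. Pads are 19 mm wide; open, the fingers measure 130 mm over their backs; the gripper's body (78 mm by 193 mm) begins 47 mm behind the grasp point.
Start: joints at [1.553, 0.359, 0.012, 0, -1.224, -0.288], TCP at [0.203, 0.644, 0.405] pointing down, gripper open.
Joint ranges: [-3.07, 3.07], [-1.43, 2.12], [-1.02, 1.25], [-3.03, 1.67], [-3.05, -0], [-3.03, 3.03]. Speed limits (rad/s): [2.39, 2.39, 3.01, 3.14, 3.14, 3.14].

## Interface

Orientations are given as [roll, pitch, yaw] about the fixed x, y, z axes, in that order (R = Rz(yaw) Ry(pitch) Rx(roll)).
In Python, from station import * gives the robot as it stands.
- The arm moves only by the tool send_rows, never from a script. Its argument "motion" is a list of rows, each an object with "offset": the shift along the tool's x, y, z in cm, a list of three; "turn": the turn about the tool's z in degrees. In form: [{"offset": [x, y, z], "turn": turn}, ...]. A call has 1 to 8 rows; each row is the pose to reach, as a shift and turn from the pose commanded when the call began, along the tool's axes at that moment; what a row does not reach only later rows make up. A row lasts 1/10 s, in which the tool goes at most 50 mm and 8.59 degrees, less where a joint would pass 70% of its speed; a pose out of reach is approached as far as the arm can. A call with a gripper value outside its range is refused whole. "hand" is the opening, from -1 (shut) to 1 (fully open), set as the call begins (left out, the last holds). The fingers move at their own pace and stop on an object; "squeeze" is the grip in N (left out, the last holds). Time passes only in rows, so rows that repeat a pose let the fingers close. It gives the time, the measured TCP pose, the force and the opening at its end, in the units of the state.
- get_state(): the state, without advancing time (a new reading comes with each control period).
- grab_frame(name): name is "scene" or "top" or "wrist"; returns a dict with "frame" (384x512x3 uint8, blue, green, red), "range_z" (384x512 float32, m along the optical axis (not along the pixel's ray), 0 where there is no reading), "vertical_fov" (degrees; the focal length in pixels is half the picture's height over the tangent of half this angle, whatever the lens; pixels are square), "cx", "cy" (the principal point, pixels), "cam_to_world" (4x4, takes a point from camera to world coordinates). Camera axes: x right, y up, looking along -z (the intrinsics and any distortion apply to the point x, -y, -z); pixel columns grow to the right and rows downward; lengths in m; the calibration is good to about 2 mm. A picture is of the moment at which its call begins.
- job_done(): hands the job in, once; it reports no verdict.
The state is a dict: "t": time; "q": joint angles; "qd": joint speeds; "joint_efforts": joint torques, N m; "eef_pos": TCP position; "ee_rot": TCP orientation; "force": force on the tool from outside, world axes, zero at the start; "moment": the same for the moment, N m; "width": finger opening in m.
Only numpy, scipy, OpenCV 4.12 (cv2) and the standard library are available. Lean on these libraries where they do the work, as an engineer would, in place of code of your own. Each camera call takes 0.05 s, during which the arm holds its last target. There are 200 camera calls.

## Task

Take the framed target plate that lies flat on the optical table and lay it on the sloping rest, foot against the orange ledge and yellow end up, and let go of it there; then take it again and stand it upright, yellow end up, in the slot of the steel holder, right down on the slot's floor, and let go. Last, swing the red-posted lever of the eccentric anticlockwise until the eccentric presses the plate firmly against the fixed jaw, and let go of the lever. Leave the other things on the table where they are.

Things in the scene. Friction and masses are not known exactly. Their poses are not given: they have to be found in the camera images.
- plate: black-framed glass plate with a yellow band at one end, 140 x 60 x 12 mm, about 0.2 kg, loose, flat on the table at the start. Origin: centre of its underside as it lies then. x: along the length towards the yellow end; y: across the 60 mm width; z: across the thickness
- plate_center (a point): centre of that plate, midway in all three directions (6 mm from the origin along the plate's z); same axes as the plate
- plate_foot (a point): middle of the plate's end face opposite the yellow end (70 mm from the centre along the plate's -x)
- rest: fixed rest: white plank 40 mm wide, sloping up at 45 degrees towards the rest's own +x, with an orange ledge (40 mm wide, standing 14 mm out of the plank, square to it) at its low end; base 130 x 64 mm, top about 98 mm high. Origin on the table under the base's middle; z up. A plate lying along it overhangs by 10 mm on either side and 30 mm at the top
- rest_foot (a point): middle of the inner corner between plank and ledge, 20 mm above the table, 45 mm from the rest's origin along its -x. A plate lying on the rest has its centre 70 mm up the slope from here and 6 mm out of it
- holder: fixed steel base 112 x 100 x 10 mm with a grey slot. Origin on the table under the slot's middle; x across the slot (17 mm wide), y along it (65 mm), z up. Its -x wall, the fixed jaw, is 45 mm high, the other three 15 mm; rims rounded by 2 mm. A brass eccentric (radius 22 mm, 18 to 36 mm above the slot floor) turns on the +x side about a vertical axis 26 mm from the origin along +x
- slot_floor (a point): centre of the slot's floor, 10 mm above the table; axes of the holder. The plate's foot face must come down to this height
- cam (a joint): angle of eccentric and its lever, rad, growing anticlockwise seen from above; 0 to 0.25 at the start (slot open), about 1.0 as the eccentric meets a plate lying against the fixed jaw, end stop at 1.12. Stiff: about 2.5 N at the post moves it and it stays where left; once it meets the plate, push on with 7 N or more at the post, or to the stop, to clamp
- lever_post (a point): top centre of the upright red post (14 mm diameter, 42 mm high, top 96 mm above the table) at the lever's end, 85 mm from the eccentric's axis. The lever bar, 14 mm wide, lies 46 to 54 mm above the table; it points 1.1 rad clockwise of the holder's +x at joint value 0, so the post swings towards the holder's +x and +y
- objective_a: bystander: steel microscope objective with green band, 38 mm diameter, 58 mm high; origin under its centre
- objective_b: bystander: steel microscope objective with yellow band, 38 mm diameter, 58 mm high; origin under its centre
- cuvette: bystander: glass block 36 x 36 x 45 mm; origin under its centre
- lens_cell: bystander: small black lens mount on a round foot, 44 mm diameter, 52 mm high; origin under its centre
- driver: bystander: screwdriver lying down, 180 mm long; origin under its middle
- cleaner: bystander: white bottle with blue cap, 48 mm diameter, 120 mm high; origin under its centre
Mind the look-alikes: they are no part of the job. There is more than one size of the plate; the one meant has the size given above. There is more than one size of the holder; the one meant has the size given above.

How it is judged:
By the outcome, as a careful person would: the job done as asked, in the order asked, and still so for the second after the job is handed in, with the robot touching nothing.
It also fails if it takes over 64 s, if anything falls off the work surface, if the arm or the gripper's body presses on something with over 40 N, if the wrist force passes 120 N, or if a joint passes its speed limit or range.

## Working session

There is one attempt and no reset: what is moved stays moved. The work goes in short steps, Python scripts to look and compute and a tool call to move; the robot and the scene stay as the last step left them, time stands still between calls to the robot, and variables do not carry over. Pictures are saved under pics/ and viewed, about 8 in all and at most 12, crops included, and the job is handed in when it is done.

Besides the shell and the picture viewer there is one more tool, called after "Emit:" as a command line: name --argument value ..., lists and objects as JSON in quotes. send_rows: Moves the arm, as the interface text tells. Its arguments: {"type":"object","properties":{"motion":{"type":"array"},"hand":{"type":"number"},"squeeze":{"type":"number"}},"required":["motion"]}

```bash
ls; mkdir -p pics
cat > h.py <<'E'
from station import *
import numpy as np, cv2
from scipy.spatial.transform import Rotation as R
def K(f):
    fl=f["frame"].shape[0]/2/np.tan(np.radians(f["vertical_fov"])/2); return fl
def pts(f):
    d=f["range_z"]; h,w=d.shape; fl=K(f); u,v=np.meshgrid(np.arange(w),np.arange(h))
    P=np.stack([(u-f["cx"])/fl*d,-(v-f["cy"])/fl*d,-d,np.ones_like(d)],-1)
    W=(P@np.asarray(f["cam_to_world"]).T)[...,:3]; W[d==0]=np.nan; return W
def proj(f,p):
    c=np.linalg.inv(f["cam_to_world"])@np.r_[p,1]; fl=K(f); return f["cx"]+fl*c[0]/-c[2], f["cy"]-fl*c[1]/-c[2]
E
python3 - <<'E'
from h import *
for n in("scene","top"):
    f=grab_frame(n); print(n,{k:v for k,v in f.items() if k not in("frame","range_z")})
    cv2.imwrite(f"pics/{n}0.png",cv2.resize(f["frame"],(800,600),interpolation=cv2.INTER_CUBIC)); np.save(f"{n}0.npy",f,allow_pickle=True)
print(get_state())
E
```

```text
pics
scene {'vertical_fov': 57.66267560861323, 'cx': 253.955942643102, 'cy': 191.68128355224246, 'cam_to_world': array([[ 0.43743428, -0.63883515,  0.63288301,  1.25881891],
       [ 0.8992365 ,  0.31466316, -0.30390922, -0.2630583 ],
       [-0.00499708,  0.70205181,  0.71210833,  0.87881154],
       [ 0.        ,  0.        ,  0.        ,  1.        ]])}
top {'vertical_fov': 43.88814963122326, 'cx': 262.8020108545455, 'cy': 196.9994546476949, 'cam_to_world': array([[ 4.82686573e-03,  9.91947482e-01, -1.26557866e-01,
         2.80874502e-01],
       [-9.99986464e-01,  4.54217489e-03, -2.53798089e-03,
         7.09111325e-02],
       [-1.94269580e-03,  1.26568403e-01,  9.91955979e-01,
         2.01842283e+00],
       [ 0.00000000e+00,  0.00000000e+00,  0.00000000e+00,
         1.00000000e+00]])}
{'t': 0.1, 'q': array([ 1.55307717e+00,  3.59319754e-01,  1.11531489e-02, -2.99803148e-04,
       -1.22412507e+00, -2.88089370e-01]), 'qd': array([ 0.00037329, -0.0022701 ,  0.00159702, -0.00032605,  0.00097591,
        0.00110379]), 'joint_efforts': array([-1.68015456e-03, -5.84165668e+01,  2.93749827e+01,  7.01553360e+00,
        1.01190631e-02, -5.47756179e-05]), 'eef_pos': array([0.20317739, 0.64351151, 0.40381602]), 'ee_rot': array([ 3.14007884e+00, -1.54663467e-04, -3.05910483e-01]), 'force': array([-0.13470764, -0.13759348,  0.43194168]), 'moment': array([ 0.00675097, -0.02932506,  0.011072  ]), 'width': 0.08782419134881783}
```

View pics/top0.png

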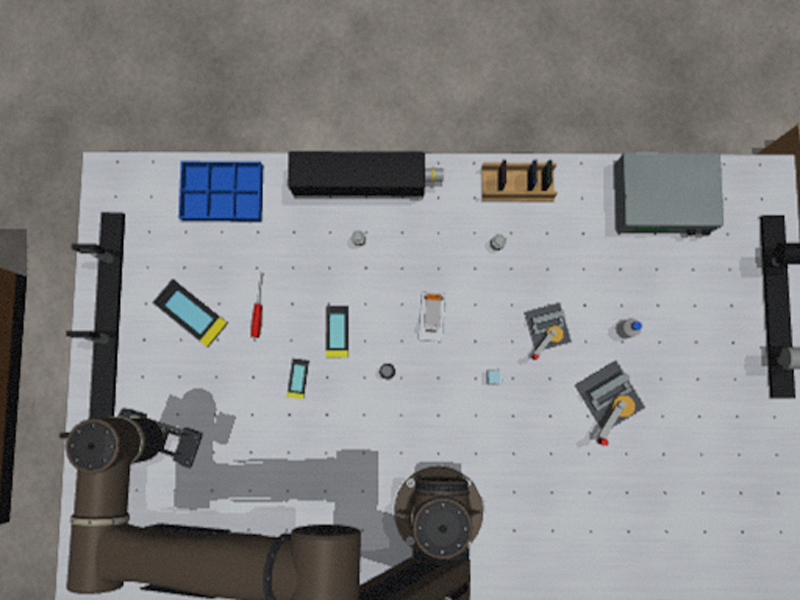

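View pics/scene0.png

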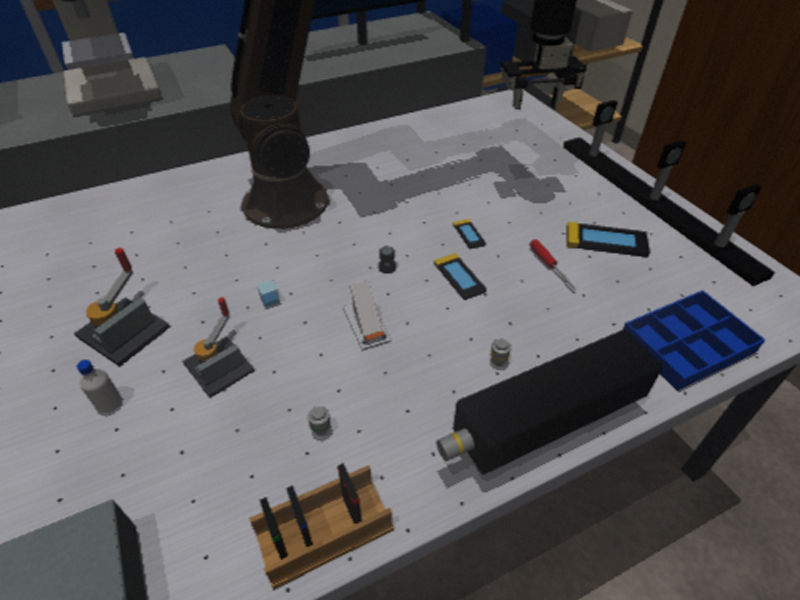

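The top view shows three plates at (190,313), (337,331) and (298,378), the rest at (432,315), and two holders at (547,328) and (610,395). At about 372 px/m, the middle plate is about 140 mm long and the smaller holder about 110 mm wide. I'll check those sizes next.

Run:
```python
from h import *
f=np.load("top0.npy",allow_pickle=True).item(); W=pts(f); s=512/800
for n,c,r,z0 in(("plateL",(190,313),50,.006),("plate",(337,331),35,.006),("plateS",(298,378),26,.004),("rest",(432,315),32,.006),("hold",(547,328),36,.006),("holdL",(610,395),45,.006),("cleaner",(628,327),18,.01),("cuv",(493,377),15,.01),("lens",(387,371),15,.01),("objA",(358,238),14,.01),("objB",(498,242),14,.01)):
    u,v,q=int(c[0]*s),int(c[1]*s),int(r*s)
    w=W[v-q:v+q,u-q:u+q].reshape(-1,3); w=w[np.isfinite(w[:,2])]; m=w[w[:,2]>z0]
    rc=cv2.minAreaRect(m[:,:2].astype(np.float32)*1000); print(n,len(m),np.round(rc[0]),np.round(rc[1]),round(rc[2],1),"zmax",m[:,2].max().round(3),"tablez",np.median(w[w[:,2]<z0,2]).round(4))
im=f["frame"]
t=[cv2.resize(im[int(v*s)-28:int(v*s)+28,int(u*s)-28:int(u*s)+28],(400,400),interpolation=cv2.INTER_CUBIC) for u,v in((432,315),(547,328))]
cv2.imwrite("pics/crop1.png",np.hstack(t))
```

```text
plateL 1472 [525. 681.] [277. 270.] 2.1 zmax 0.032 tablez -0.0
plate 642 [479. 280.] [184. 183.] 0.5 zmax 0.032 tablez -0.0
plateS 423 [352. 383.] [130. 132.] 0.3 zmax 0.027 tablez -0.0009
rest 573 [523.  22.] [167. 167.] 0.3 zmax 0.104 tablez -0.0002
hold 801 [ 491. -292.] [192. 194.] 89.0 zmax 0.102 tablez -0.0001
holdL 1411 [ 310. -457.] [236. 230.] 90.0 zmax 0.09 tablez -0.0002
cleaner 164 [ 492. -496.] [75. 83.] 38.1 zmax 0.134 tablez -0.0009
cuv 93 [ 360. -152.] [68. 57.] 71.5 zmax 0.056 tablez 0.0003
lens 86 [370. 145.] [65. 69.] 87.0 zmax 0.064 tablez 0.0007
objA 80 [731. 230.] [44. 54.] 1.2 zmax 0.068 tablez 0.0002
objB 77 [ 724. -153.] [76. 39.] 18.2 zmax 0.068 tablez 0.0005
```

View pics/crop1.png

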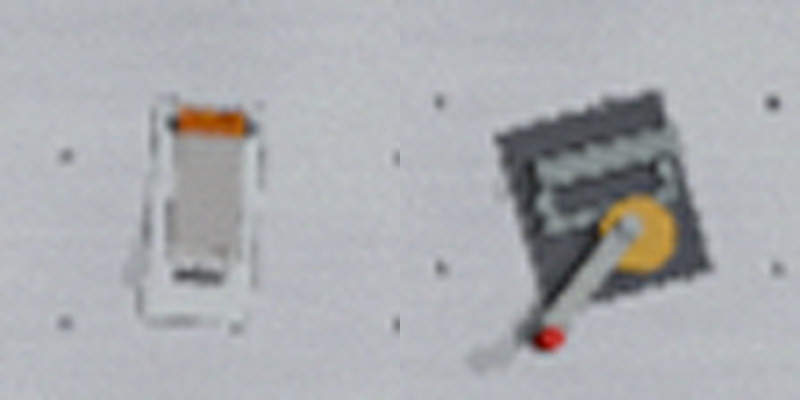

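The depth is noisy at this range, so I'll go closer with the wrist camera. In the crop, the rest's orange ledge is on the far side (world +x), so the rest rises towards the robot. The holder's fixed jaw is also on the far side and its lever post points to the near left.

```bash
cat >> h.py <<'E'
def Rt(): return R.from_euler("xyz",get_state()["ee_rot"]).as_matrix()
def goal(x,y,z,yaw):
    """offset cm and turn deg from the measured pose to a TCP goal, tool down, yaw in deg"""
    s=get_state(); M=Rt(); o=M.T@(np.array([x,y,z])-s["eef_pos"])*100
    d=np.degrees(np.arctan2(M[1,0],M[0,0])); t=-((yaw-d+180)%360-180)
    print("offset",o.round(2),"turn",round(t,2)," yaw now",round(d,2))
E
python3 - <<'E'
from h import *
goal(.44,.27,.40,0)
f=grab_frame("wrist"); C=np.asarray(f["cam_to_world"]); s=get_state(); M=np.eye(4); M[:3,:3]=Rt(); M[:3,3]=s["eef_pos"]
print(np.round(np.linalg.inv(M)@C,3), f["vertical_fov"])
E
```

```text
offset [33.83 28.48  0.43] turn -17.53  yaw now -17.53
[[ 0.     0.959  0.283  0.076]
 [ 1.    -0.    -0.001  0.001]
 [-0.001  0.283 -0.959  0.021]
 [ 0.     0.     0.     1.   ]] 69.38547962020847
```

Emit:
send_rows --motion '[{"offset": [33.8, 28.5, 0.4], "turn": -17.5}, {"offset": [33.8, 28.5, 0.4], "turn": -17.5}, {"offset": [33.8, 28.5, 0.4], "turn": -17.5}, {"offset": [33.8, 28.5, 0.4], "turn": -17.5}, {"offset": [33.8, 28.5, 0.4], "turn": -17.5}, {"offset": [33.8, 28.5, 0.4], "turn": -17.5}, {"offset": [33.8, 28.5, 0.4], "turn": -17.5}, {"offset": [33.8, 28.5, 0.4], "turn": -17.5}]' --hand 1

```text
t: 0.95
eef_pos: [0.4177, 0.3038, 0.4011]
ee_rot: [-3.141, -0.0, 0.0]
force: [0.8, 0.8, 0.4]
width: 0.0877
```

Run:
```python
from h import *
goal(.44,.27,.40,0)
```

```text
offset [2.23 3.38 0.11] turn 0.01  yaw now 0.01
```

Run:
```python
from h import *
f=grab_frame("wrist"); np.save("w1.npy",f,allow_pickle=True); print(get_state()["eef_pos"])
cv2.imwrite("pics/w1.png",cv2.resize(f["frame"],(800,600),interpolation=cv2.INTER_CUBIC))
im=f["frame"].astype(int); W=pts(f); B,G,Rr=im[...,0],im[...,1],im[...,2]
y=(Rr>120)&(G>110)&(B<90); print("yellow",y.sum()); 
n,l,st,c=cv2.connectedComponentsWithStats(y.astype(np.uint8))
for i in range(1,n):
    if st[i,4]>30: print(st[i],c[i].round(1),np.nanmedian(W[l==i],0).round(4), cv2.minAreaRect((W[l==i][:,:2]*1000).astype(np.float32)))
```

```text
[0.41976689 0.29901624 0.40097828]
yellow 1884
[   0   93   47   64 1371] [ 22.6 123.7] [0.4761 0.6009 0.0161] ((475.53216552734375, 607.9544677734375), (31.04180908203125, 80.24783325195312), 51.455909729003906)
[261 164  43  12 382] [281.8 170. ] [0.4153 0.2675 0.0115] ((415.2863464355469, 266.7042236328125), (7.79791259765625, 59.36067581176758), 6.095245838165283)
[189 241  32   9 131] [203.7 245.1] [0.3011 0.3798 0.0084] ((299.5103454589844, 379.67333984375), (45.08469009399414, 8.319210052490234), 77.11212158203125)
```

View pics/w1.png

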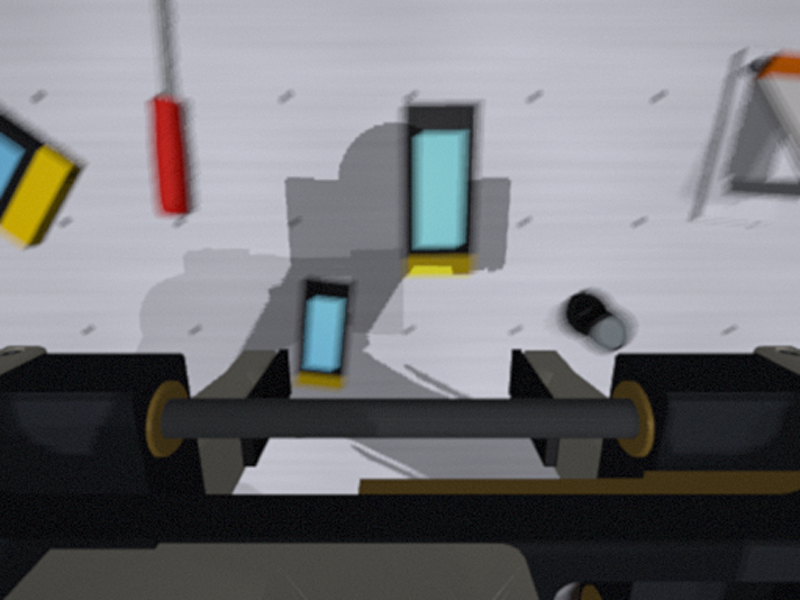

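The wrist view shows the 140 mm plate with corners near (407,102), (479,101), (473,273) and (406,276), yellow end towards the robot. The rest is cut off at the right edge.

```bash
cat >> h.py <<'E'
def ray(f,u,v,z):
    C=np.asarray(f["cam_to_world"]); fl=K(f); d=C[:3,:3]@np.array([(u-f["cx"])/fl,-(v-f["cy"])/fl,-1]); o=C[:3,3]; return o+d*(z-o[2])/d[2]
E
python3 - <<'E'
from h import *
f=np.load("w1.npy",allow_pickle=True).item(); s=.64
p=[ray(f,u*s,v*s,.012)[:2]*1000 for u,v in((407,102),(479,101),(473,273),(406,276))]
p=np.array(p); print(p.round(1)); print("L",np.linalg.norm(p[0]-p[3]),np.linalg.norm(p[1]-p[2]),"W",np.linalg.norm(p[0]-p[1]),np.linalg.norm(p[2]-p[3]))
d=(p[3]+p[2]-p[0]-p[1]); print("centre",p.mean(0),"x-dir deg",np.degrees(np.arctan2(d[1],d[0])))
W=pts(f); im=f["frame"].astype(int)
m=(W[...,2]>.006)&(W[...,2]<.03)&(abs(W[...,0]-.47)<.1)&(abs(W[...,1]-.27)<.05); q=W[m][:,:2]*1000
print(cv2.minAreaRect(q.astype(np.float32)),W[m][:,2].mean())
goal(.44,.27,.40,0)
E
```

```text
[[545.7 297.3]
 [546.5 241.1]
 [408.9 239.1]
 [406.2 297.4]]
L 139.5071460747908 137.55919434479878 W 56.22200418240609 58.37435290564272
centre [476.82328515 268.69724148] x-dir deg -179.6180618635441
((473.4722595214844, 273.9434509277344), (139.08685302734375, 60.141990661621094), 0.021019987761974335) 0.009942049238964147
offset [2.03 2.9  0.1 ] turn -0.15  yaw now -0.15
```

Emit:
send_rows --motion '[{"offset": [1.5, 2.8, 5], "turn": 0}, {"offset": [1.5, 2.8, 10], "turn": 0}, {"offset": [1.5, 2.8, 12], "turn": 0}, {"offset": [1.5, 2.8, 12], "turn": 0}]'

```text
t: 1.4
eef_pos: [0.4312, 0.276, 0.2773]
ee_rot: [3.136, 0.005, -0.002]
force: [-0.1, -0.5, -0.6]
width: 0.0875
```

```bash
cat >> h.py <<'E'
def rect(f,lo,hi,c,r):
    W=pts(f); m=(W[...,2]>lo)&(W[...,2]<hi)&(abs(W[...,0]-c[0])<r[0])&(abs(W[...,1]-c[1])<r[1]); q=W[m][:,:2]*1000
    a=cv2.minAreaRect(q.astype(np.float32)); print(len(q),a,"pct x",np.percentile(q[:,0],[1,99]),"y",np.percentile(q[:,1],[1,99]),"z",W[m][:,2].mean())
E
python3 - <<'E'
from h import *
f=grab_frame("wrist"); f=grab_frame("wrist"); np.save("w2.npy",f,allow_pickle=True); print(get_state()["eef_pos"])
rect(f,.006,.025,(.5,.27),(.09,.05))
im=f["frame"].copy(); 
for c in((.545,.301),(.545,.241),(.405,.301),(.405,.241)):
    u,v=proj(f,np.r_[c,.012]); cv2.circle(im,(int(round(u)),int(round(v))),3,(0,0,255),1)
cv2.imwrite("pics/w2.png",im)
goal(.435,.271,.18,0)
E
```

```text
[0.43251356 0.27812066 0.28157079]
10276 ((476.7367248535156, 274.41278076171875), (133.87799072265625, 60.298301696777344), 0.5058175325393677) pct x [411.81450468 542.46819418] y [245.21894428 303.87527953] z 0.009881129975370762
offset [ 0.25  0.7  10.16] turn 0.01  yaw now 0.01
```

View pics/w2.png

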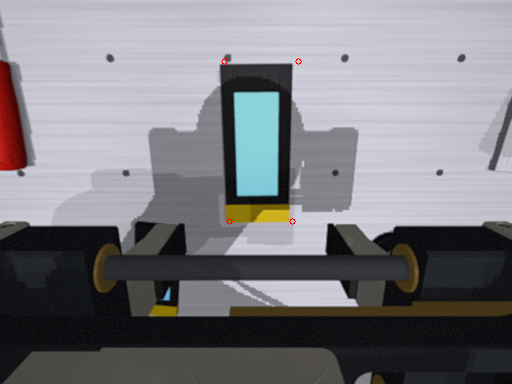

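The frame is now still. The plate centre is at about (0.473, 0.2745), aligned with the world axes to about 0.5°. I'll grasp it about 40 mm from the centre, towards the yellow end.

Emit:
send_rows --motion '[{"offset": [0, 0.4, 5], "turn": 0}, {"offset": [0, 0.4, 8], "turn": 0}, {"offset": [0, 0.4, 10], "turn": 0}, {"offset": [0, 0.4, 10], "turn": 0}]'

```text
t: 1.9
eef_pos: [0.4322, 0.2742, 0.1806]
ee_rot: [3.14, 0.001, 0.0]
force: [0.3, -0.5, 0.3]
width: 0.0877
```

Emit:
send_rows --motion '[{"offset": [0, 0, 0], "turn": 0}, {"offset": [0, 0, 0], "turn": 0}, {"offset": [0, 0, 0], "turn": 0}, {"offset": [0, 0, 0], "turn": 0}, {"offset": [0, 0, 0], "turn": 0}]' --hand -0.2 --squeeze 6

```text
t: 2.4
eef_pos: [0.4324, 0.2741, 0.1821]
ee_rot: [-3.14, -0.001, 0.0]
force: [-2.5, 0.2, 8.0]
width: 0.0598
```

Emit:
send_rows --motion '[{"offset": [0.1, 0, -1.4], "turn": 0}, {"offset": [0.5, 0, -2.8], "turn": 0}, {"offset": [1.1, 0, -4.2], "turn": 0}, {"offset": [1.8, 0, -5.4], "turn": 0}, {"offset": [2.7, 0, -6.6], "turn": 0}, {"offset": [3.6, 0, -7.6], "turn": 0}, {"offset": [4.4, 0, -8.2], "turn": 0}, {"offset": [4.9, 0, -8.6], "turn": 0}]'

```text
t: 3.2
eef_pos: [0.4819, 0.2737, 0.2674]
ee_rot: [-3.141, -0.0, -0.001]
force: [-0.5, -0.4, -1.0]
width: 0.0598
```

Run:
```python
from h import *
f=grab_frame("wrist"); f=grab_frame("scene"); s=get_state(); print(s["eef_pos"],s["force"],s["width"])
u,v=map(int,proj(f,[.51,.274,.06])); cv2.imwrite("pics/s2.png",cv2.resize(f["frame"][max(0,v-90):v+90,max(0,u-120):u+120],(800,600),interpolation=cv2.INTER_CUBIC))
```

```text
[0.48179908 0.27370947 0.26713501] [-0.99784177 -0.07707132 -1.91363773] 0.059792992369880026
```

View pics/s2.png

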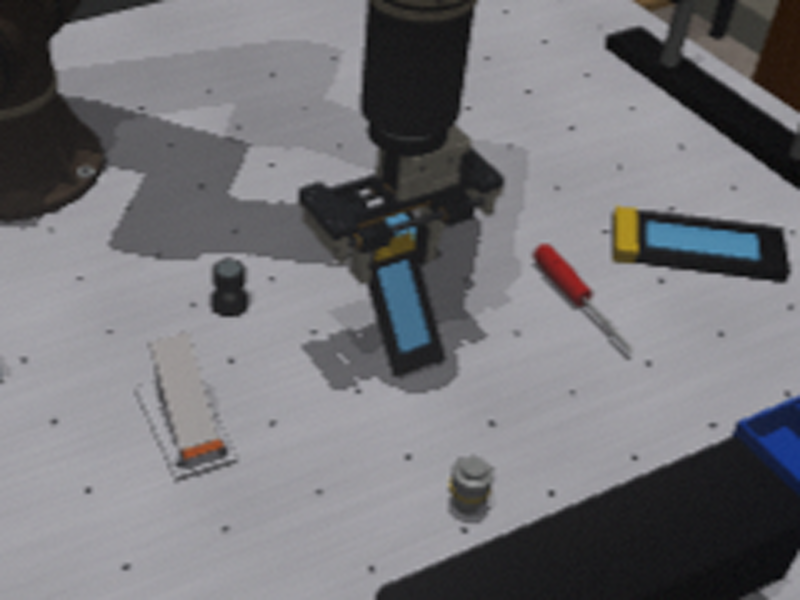

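The plate has pivoted to about 50° in the grip, yellow end up. I'll tighten the grip and move to view the rest.

Emit:
send_rows --motion '[{"offset": [0, 0, 0], "turn": 0}, {"offset": [0, 0, -4], "turn": 0}, {"offset": [-1, 4, -8], "turn": 0}, {"offset": [-2, 8, -11], "turn": 0}, {"offset": [-3, 11, -13], "turn": 0}, {"offset": [-3, 13, -13], "turn": 0}, {"offset": [-3, 13, -13], "turn": 0}]' --squeeze 25

```text
t: 4.0
eef_pos: [0.4501, 0.1415, 0.3977]
ee_rot: [-3.14, -0.001, -0.002]
force: [-0.6, -0.3, -2.6]
width: 0.0592
```

Run:
```python
from h import *
f=grab_frame("wrist"); f=grab_frame("wrist"); np.save("w3.npy",f,allow_pickle=True); s=get_state(); print(s["t"],s["eef_pos"],s["force"])
im=f["frame"]; cv2.imwrite("pics/w3.png",cv2.resize(im,(800,600),interpolation=cv2.INTER_CUBIC))
W=pts(f); B,G,Rr=[im[...,i].astype(int) for i in range(3)]
o=(Rr>170)&(G<130)&(B<70)
n,l,st,c=cv2.connectedComponentsWithStats(o.astype(np.uint8))
for i in range(1,n):
    if st[i,4]>30: print(st[i],c[i].round(1),np.nanmedian(W[l==i],0).round(4), cv2.minAreaRect((W[l==i][:,:2]*1000).astype(np.float32)))
# plank: height 25..98, fit
m=(W[...,2]>.03)&(W[...,2]<.094)&(abs(W[...,0]-.52)<.06)&(abs(W[...,1]-.022)<.017)
q=W[m]; A=np.c_[q[:,:2],np.ones(len(q))]; k=np.linalg.lstsq(A,q[:,2],rcond=None)[0]
for _ in range(5):
    e=abs(A@k-q[:,2])<.004; k=np.linalg.lstsq(A[e],q[e,2],rcond=None)[0]
print("plane",k,e.mean(),len(q),"slope dir",np.degrees(np.arctan2(k[1],k[0])),"slope",np.hypot(k[0],k[1]))
```

```text
4.1 [0.45073812 0.14331297 0.39675898] [-0.11612068 -0.18003178 -1.91930829]
[347  67  36  15 407] [364.8  73.7] [0.5664 0.0136 0.0256] ((565.4221801757812, 13.366524696350098), (38.692588806152344, 11.796788215637207), 81.58148956298828)
plane [-0.99549717  0.06125893  0.5755873 ] 0.8401436910642119 2227 slope dir 176.47868591452055 slope 0.9973802010260466
```

View pics/w3.png

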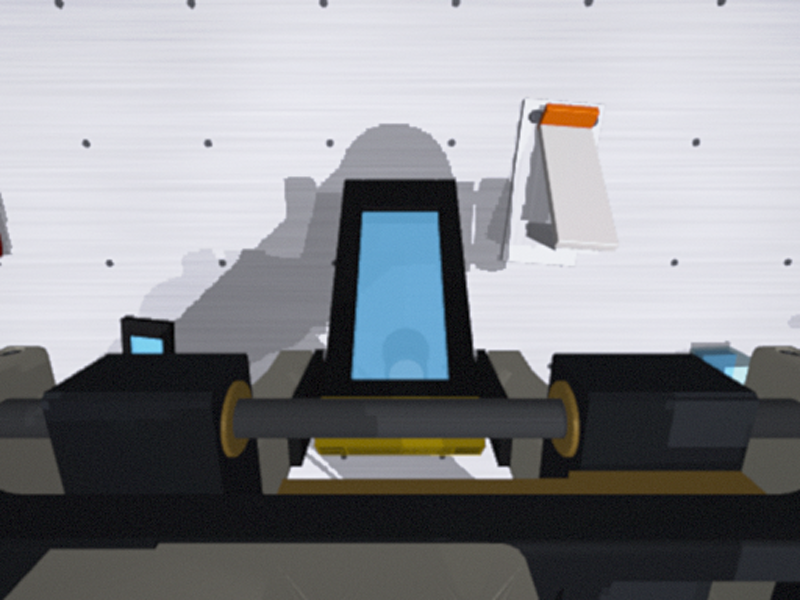

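The plate is held firmly, foot forward and yellow end at the gripper. The rest is fully visible, with its orange ledge at (572,116) and its plank top edge at (557–617,248). I'll fit the plank edges to get its axis.

Run:
```python
from h import *
f=np.load("w3.npy",allow_pickle=True).item(); W=pts(f); k=np.array([-0.9955,.0613,.5756])
e=abs(W[...,0]*k[0]+W[...,1]*k[1]+k[2]-W[...,2])<.004
m=e&(W[...,2]>.028)&(abs(W[...,0]-.51)<.06)&(abs(W[...,1]-.022)<.035)
m=cv2.morphologyEx(m.astype(np.uint8),cv2.MORPH_OPEN,np.ones((3,3)))>0
L=[];Rr=[]
for r in range(m.shape[0]):
    c=np.flatnonzero(m[r])
    if len(c)>20: L.append(W[r,c[0]]);Rr.append(W[r,c[-1]])
L=np.array(L);Rr=np.array(Rr); a=[np.polyfit(x[:,0],x[:,1],1) for x in(L,Rr)]
C=(L+Rr)/2; b=np.polyfit(C[:,0],C[:,1],1); print(len(L),"L",a[0],"R",a[1],"mid",b,"yaw deg",np.degrees(np.arctan(b[0])),"width",np.median(L[:,1]-Rr[:,1]),"zrange",C[:,2].min(),C[:,2].max())
q=W[m];A=np.c_[q[:,:2],np.ones(len(q))];k=np.linalg.lstsq(A,q[:,2],rcond=None)[0];print(k,np.degrees(np.arctan2(k[1],k[0])))
# foot corner: plank at z=.020 on centre line
x=(.020-k[2]-k[1]*b[1])/(k[0]+k[1]*b[0]); print("rest_foot",x,np.polyval(b,x))
# held plate plane angle
c=(abs(W[...,1]-.1433)<.025)&(W[...,2]>.13)&(W[...,2]<.24)&(W[...,0]>.46)
q=W[c];A=np.c_[q[:,:2],np.ones(len(q))];k=np.linalg.lstsq(A,q[:,2],rcond=None)[0];print("plate",k,np.degrees(np.arctan(np.hypot(*k[:2]))),"foot end",q[:,0].max(),q[q[:,0]>q[:,0].max()-.004].mean(0))
```

```text
68 L [-0.05701921  0.0663801 ] R [-0.07124889  0.034807  ] mid [-0.06415815  0.05060613] yaw deg -3.6709597027824317 width 0.03909390057908348 zrange 0.02876545539722461 0.09600018984735148
[-0.99344389  0.06736685  0.57435343] 176.120630130417
rest_foot 0.5590114248375537 0.014740989992549934
plate [-1.13609199  0.02038994  0.72718778] 48.65000510616287 foot end 0.5222116533971346 [0.52020281 0.14322916 0.14026754]
```

Run:
```python
from h import *
goal(.5037,.0183,.398,-3.7); goal(.5037,.0183,.316,-3.7)
```

```text
offset [ 5.31 12.49 -0.13] turn 3.63  yaw now -0.07
offset [ 5.31 12.5   8.07] turn 3.63  yaw now -0.07
```

Emit:
send_rows --motion '[{"offset": [1.7, 4, 0], "turn": 1.2}, {"offset": [3.5, 8, 0], "turn": 2.4}, {"offset": [5.3, 12.5, 0], "turn": 3.6}, {"offset": [5.3, 12.5, 0], "turn": 3.6}, {"offset": [5.3, 12.5, 4], "turn": 3.6}, {"offset": [5.3, 12.5, 8], "turn": 3.6}, {"offset": [5.3, 12.5, 8], "turn": 3.6}, {"offset": [5.3, 12.5, 8], "turn": 3.6}]'

```text
t: 4.9
eef_pos: [0.5045, 0.0194, 0.3169]
ee_rot: [3.14, 0.002, -0.062]
force: [0.6, 0.2, -0.8]
width: 0.0597
```

Run:
```python
from h import *
f=grab_frame("wrist"); f=grab_frame("scene"); s=get_state(); print(s["t"],s["eef_pos"],s["force"],s["width"])
u,v=map(int,proj(f,[.54,.016,.08])); print(u,v); cv2.imwrite("pics/s3.png",cv2.resize(f["frame"][v-60:v+60,u-80:u+80],(800,600),interpolation=cv2.INTER_CUBIC))
goal(.5037,.0183,.316,-3.7)
```

```text
5.0 [0.50511617 0.01952296 0.31877274] [ 0.9199403   0.39657515 -1.07518655] 0.05926976260585884
235 196
offset [-0.13  0.13  0.28] turn 0.16  yaw now -3.54
```

View pics/s3.png

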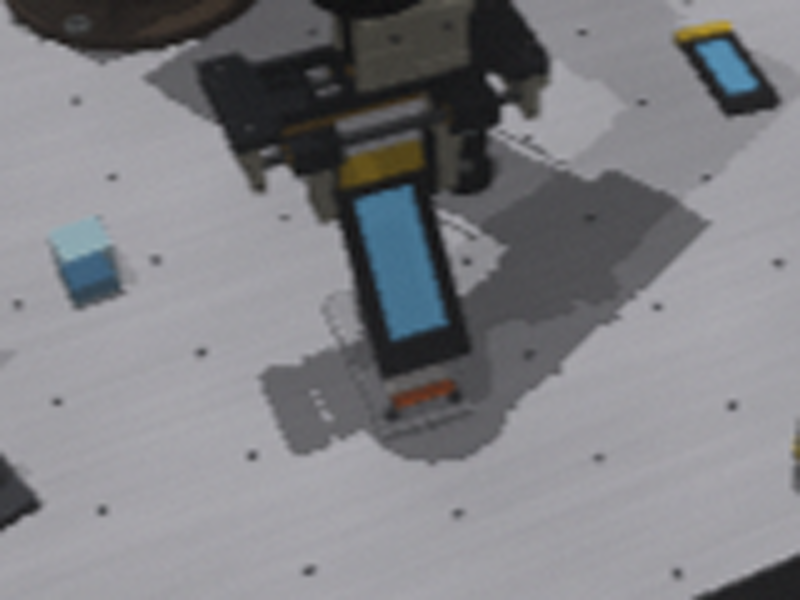

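Emit:
send_rows --motion '[{"offset": [-0.7, 0.1, 0.8], "turn": 0.2}, {"offset": [-1.3, 0.1, 1.5], "turn": 0.2}, {"offset": [-1.6, 0.1, 1.8], "turn": 0.2}, {"offset": [-1.6, 0.1, 1.8], "turn": 0.2}]' --squeeze 10

```text
t: 5.4
eef_pos: [0.4873, 0.0186, 0.2988]
ee_rot: [3.141, 0.001, -0.066]
force: [-0.1, 0.1, -1.6]
width: 0.0595
```

Emit:
send_rows --motion '[{"offset": [-0.15, 0, 0.15], "turn": 0}, {"offset": [-0.3, 0, 0.3], "turn": 0}, {"offset": [-0.3, 0, 0.3], "turn": 0}]'

```text
t: 5.7
eef_pos: [0.4851, 0.019, 0.2961]
ee_rot: [-3.141, -0.0, -0.067]
force: [-0.2, -0.1, -0.2]
width: 0.0598
```

Emit:
send_rows --motion '[{"offset": [0.3, 0, 0.3], "turn": 0}, {"offset": [0.6, 0, 0.6], "turn": 0}, {"offset": [0.9, 0, 0.9], "turn": 0}, {"offset": [0.9, 0, 0.9], "turn": 0}]'

```text
t: 6.1
eef_pos: [0.4942, 0.0183, 0.2864]
ee_rot: [3.141, 0.001, -0.067]
force: [-0.4, 1.2, -1.1]
width: 0.06
```

Emit:
send_rows --motion '[{"offset": [0.2, 0, 0.2], "turn": 0}, {"offset": [0.4, 0, 0.4], "turn": 0}, {"offset": [0.4, 0, 0.4], "turn": 0}]'

```text
t: 6.4
eef_pos: [0.4967, 0.0177, 0.2827]
ee_rot: [3.141, 0.004, -0.067]
force: [-8.7, 2.5, 8.5]
width: 0.0599
```

The foot is against the ledge, with about 12 N along the slope. Next I'll pivot the plate down onto the plank.

Emit:
send_rows --motion '[{"offset": [-0.2, 0, 0.1], "turn": 0}, {"offset": [-0.4, 0, 0.3], "turn": 0}, {"offset": [-0.5, 0, 0.45], "turn": 0}, {"offset": [-0.5, 0, 0.45], "turn": 0}]' --squeeze 5

```text
t: 6.8
eef_pos: [0.4929, 0.0183, 0.2785]
ee_rot: [3.141, 0.0, -0.067]
force: [-3.3, 0.1, 3.5]
width: 0.0597
```

```bash
cat >> h.py <<'E'
def plane(f,c,r,z,y0=None):
    W=pts(f); m=(abs(W[...,0]-c[0])<r[0])&(abs(W[...,1]-c[1])<r[1])&(W[...,2]>z[0])&(W[...,2]<z[1]); q=W[m];A=np.c_[q[:,:2],np.ones(len(q))]
    e=np.ones(len(q),bool)
    for _ in range(6): k=np.linalg.lstsq(A[e],q[e,2],rcond=None)[0]; e=abs(A@k-q[:,2])<.004
    print("plane",k.round(4),"tilt",np.degrees(np.arctan(np.hypot(*k[:2]))).round(2),"dir",np.degrees(np.arctan2(k[1],k[0])).round(2),e.mean().round(2),len(q)); return k
E
python3 - <<'E'
from h import *
f=grab_frame("wrist"); f=grab_frame("wrist"); s=get_state(); print(s["t"],s["eef_pos"],s["force"],s["width"])
k=plane(f,(.535,.016),(.04,.022),(.02,.1)); print("height above plank",(k@[.53,.0166,1]-np.dot([-0.9934,.0674,.5744],[.53,.0166,1]))/np.sqrt(2))
cv2.imwrite("pics/w4.png",f["frame"])
E
```

```text
6.9 [0.49290815 0.0182923  0.27853061] [-4.29129554  1.16514563  4.49660261] 0.059097163842562854
plane [-0.9286  0.0803  0.5539] tilt 42.99 dir 175.06 0.96 8029
height above plank 0.00993047058194205
```

View pics/w4.png

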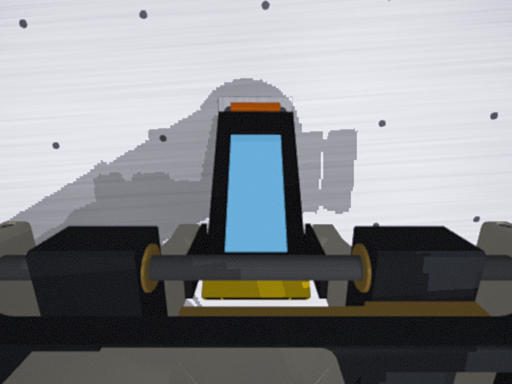

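The plate is on the plank with its foot at the ledge (orange visible just beyond the foot, around (256,106)). Now I'll release it.

Emit:
send_rows --motion '[{"offset": [0, 0, 0], "turn": 0}, {"offset": [0, 0, 0], "turn": 0}, {"offset": [0, 0, 0], "turn": 0}, {"offset": [0, 0, 0], "turn": 0}, {"offset": [0, 0, -2], "turn": 0}, {"offset": [-2, 0, -6], "turn": 0}, {"offset": [-6, 0, -8], "turn": 0}, {"offset": [-6, 0, -8], "turn": 0}]' --hand 1

```text
t: 7.7
eef_pos: [0.4307, 0.022, 0.3615]
ee_rot: [-3.138, -0.004, -0.066]
force: [0.9, 0.9, 0.3]
width: 0.0876
```

Run:
```python
from h import *
f=grab_frame("wrist"); f=grab_frame("wrist"); s=get_state(); print(s["t"],s["eef_pos"],s["force"],s["width"])
k=plane(f,(.52,.016),(.05,.022),(.03,.13)); kp=np.array([-0.9934,.0674,.5744])
for x in(.5,.53,.55): print("h above plank mm",1000*((k-kp)@[x,.0166,1])/np.sqrt(2))
W=pts(f); c=(.511,.018); m=(W[...,2]>.022)&(abs(W[...,0]-.51)<.08)&(abs(W[...,1]-.017)<.05)&(abs(W[...,:2]@k[:2]+k[2]-W[...,2])<.004)
u=np.array([-.998,.064]); q=W[m]; d=(q[:,:2]-[.559,.0147])@u*np.sqrt(2); l=(q[:,:2]-[.559,.0147])@[.064,.998]
print("along slope",np.percentile(d,[.5,99.5]),"lateral",np.percentile(l,[1,99]),"rect",cv2.minAreaRect(np.c_[d,l].astype(np.float32)*1000))
cv2.imwrite("pics/w5.png",f["frame"])
```

```text
7.8 [0.4327633  0.02243055 0.35954101] [ 0.9293109   0.07219477 -0.22404408] 0.08783977801266181
plane [-1.0225  0.0758  0.6038] tilt 45.72 dir 175.76 0.97 5503
h above plank mm 10.573772921217248
h above plank mm 9.95561739816174
h above plank mm 9.543513716124735
along slope [-0.01176999  0.13030017] lateral [-0.0306922   0.02814943] rect ((58.85807800292969, -0.9677028656005859), (61.12666320800781, 145.2809295654297), 89.89876556396484)
```

View pics/w5.png

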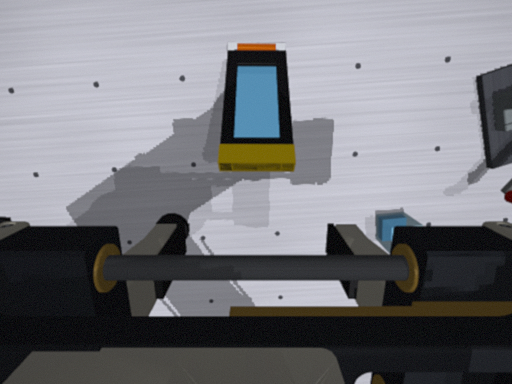

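The plate lies at about 45° on the rest, foot at the ledge and centred. Before retaking it, I'll view the holder with the empty gripper. Ten pictures have been viewed so far.

Emit:
send_rows --motion '[{"offset": [-4.3, 30.5, -5], "turn": -3.7}, {"offset": [-4.3, 30.5, -5], "turn": -3.7}, {"offset": [-4.3, 30.5, -5], "turn": -3.7}, {"offset": [-4.3, 30.5, -5], "turn": -3.7}, {"offset": [-4.3, 30.5, -5], "turn": -3.7}, {"offset": [-4.3, 30.5, -5], "turn": -3.7}, {"offset": [-4.3, 30.5, -5], "turn": -3.7}, {"offset": [-4.3, 30.5, -5], "turn": -3.7}]'

```text
t: 8.6
eef_pos: [0.3699, -0.2812, 0.4075]
ee_rot: [-3.141, 0.002, -0.006]
force: [-0.2, -1.0, -1.0]
width: 0.0881
```

Run:
```python
from h import *
f=grab_frame("wrist"); f=grab_frame("wrist"); f=grab_frame("wrist"); s=get_state(); print(s["t"],s["eef_pos"],s["qd"].round(3),s["ee_rot"])
np.save("w6.npy",f,allow_pickle=True)
p=np.array([proj(f,[x,y,.03]) for x in(.40,.58) for y in(-.37,-.2)]); print(p.round(0))
u0,v0=np.clip(p.min(0)-10,0,None).astype(int); u1,v1=p.max(0).astype(int)+10; v1=min(v1,384);u1=min(u1,512)
c=f["frame"][v0:v1,u0:u1]; k=min(800/c.shape[1],600/c.shape[0]); print("crop",u0,v0,"scale",k); cv2.imwrite("pics/w6.png",cv2.resize(c,None,fx=k,fy=k,interpolation=cv2.INTER_CUBIC))
```

```text
8.75 [ 0.37033432 -0.27861404  0.40764621] [ 0.02  -0.013 -0.002  0.004 -0.002  0.003] [-3.14098631e+00  1.43781802e-03 -2.04748200e-03]
[[326. 147.]
 [193. 147.]
 [338. -19.]
 [182. -18.]]
crop 172 0 scale 3.8461538461538463
```

View pics/w6.png

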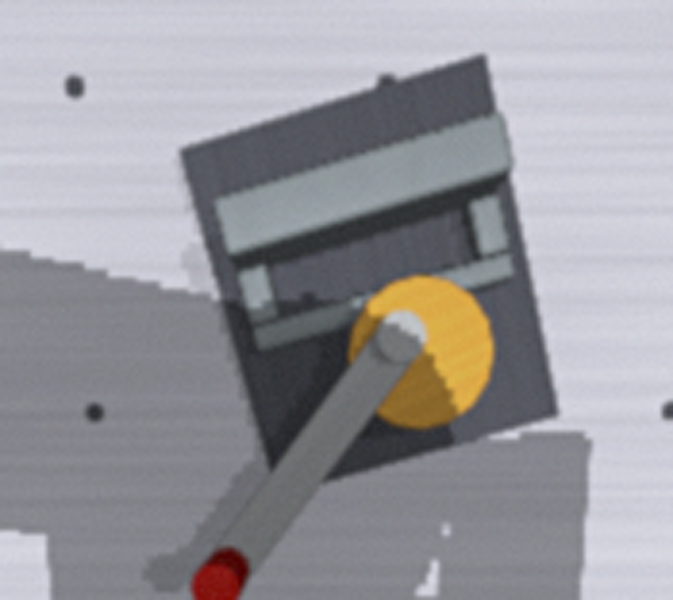

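The wrist crop shows the holder with base corners at (182,150), (485,55) and (557,413). The slot's end walls are at about (258,290) and (488,225), with the high jaw behind it. The eccentric is at about (422,350) and the lever post top at (217,580).

Run:
```python
from h import *
f=np.load("w6.npy",allow_pickle=True).item()
P=lambda a,z:ray(f,172+a[0]/3.8462,a[1]/3.8462,z)*1000
b=[P(a,.010) for a in((182,150),(485,55),(557,413))]; print("base",np.round(b,1)," w",np.linalg.norm(b[0]-b[1])," l",np.linalg.norm(b[1]-b[2]))
ex=b[2]-b[1]; ey=b[0]-b[1]; print("x-dir",np.degrees(np.arctan2(ex[1],ex[0])),"y dir",np.degrees(np.arctan2(-ey[1],-ey[0])), "base centre",(b[0]+b[2])/2)
s=np.array([P(a,.025) for a in((268,263),(470,207),(480,257),(277,313))]); print("slot",s.round(1),"len",np.linalg.norm(s[0]-s[1]),"wid",np.linalg.norm(s[0]-s[3]),"centre",s.mean(0))
j=np.array([P(a,.055) for a in((215,200),(500,113),(510,168),(232,253))]);print("jaw",j.round(1),np.linalg.norm(j[0]-j[1]),np.linalg.norm(j[0]-j[3])); d=j[0]-j[1]; print("jaw y dir",np.degrees(np.arctan2(d[1],d[0])))
print("ecc centre",P((422,352),.046),"post",P((217,580),.096),"post depth check",[f["range_z"][int(580/3.846),172+int(217/3.846)]])
W=pts(f)
im=f["frame"].astype(int); r=(im[...,2]>110)&(im[...,1]<50)&(im[...,0]<60); print("red",r.sum(),np.nanmedian(W[r],0), W[r][:,2].max())
# height profile across the slot centre
th=np.radians(-164.5); 
for dy in(-15,0,15):
  o=[]
  for dx in range(-30,16,3):
    p=s.mean(0)[:2]/1000+dx/1000*np.array([np.cos(th),np.sin(th)])+dy/1000*np.array([-np.sin(th),np.cos(th)])
    m=np.hypot(W[...,0]-p[0],W[...,1]-p[1])<.0025; o.append((dx,int(1000*np.nanmedian(W[m][:,2])) if m.any() else None))
  print(dy,o)
```

```text
base [[ 528.1 -235.9   10. ]
 [ 554.2 -330.7   10. ]
 [ 448.1 -359.3   10. ]]  w 98.34777339487937  l 109.88945796756303
x-dir -164.91213034140912 y dir -74.63583462552957 base centre [ 488.10643755 -297.6270531    10.        ]
slot [[ 493.1 -263.2   25. ]
 [ 508.8 -325.8   25. ]
 [ 494.6 -329.4   25. ]
 [ 478.5 -265.8   25. ]] len 64.45082820353582 wid 14.809041009693093 centre [ 493.77990744 -296.06027276   25.        ]
jaw [[ 505.6 -250.    55. ]
 [ 527.2 -329.4   55. ]
 [ 513.5 -332.8   55. ]
 [ 491.9 -254.4   55. ]] 82.28547773395323 14.451889460629276
jaw y dir 105.18648535985596
ecc centre [ 465.5635969  -310.10573194   46.        ] post [ 404.37394302 -251.25898307   96.        ] post depth check [np.float32(0.2913163)]
red 112 [ 0.40305248 -0.25056369  0.09517567] nan
-15 [(-30, None), (-27, 53), (-24, 54), (-21, 54), (-18, 54), (-15, 53), (-12, 54), (-9, 35), (-6, 8), (-3, 8), (0, 9), (3, 9), (6, 9), (9, 23), (12, 24), (15, 22)]
0 [(-30, None), (-27, 53), (-24, 53), (-21, 54), (-18, 54), (-15, 54), (-12, 53), (-9, 32), (-6, 8), (-3, 8), (0, 9), (3, 9), (6, 9), (9, 43), (12, 45), (15, 44)]
15 [(-30, None), (-27, 52), (-24, 53), (-21, 53), (-18, 53), (-15, 54), (-12, 54), (-9, 32), (-6, 9), (-3, 9), (0, 9), (3, 9), (6, 9), (9, 22), (12, 45), (15, 44)]
```

Emit:
send_rows --motion '[{"offset": [11.7, -29.7, 4], "turn": 3.7}, {"offset": [11.7, -29.7, 4], "turn": 3.7}, {"offset": [11.7, -29.7, 4], "turn": 3.7}, {"offset": [11.7, -29.7, 4], "turn": 3.7}, {"offset": [11.7, -29.7, 4], "turn": 3.7}, {"offset": [11.7, -29.7, 4], "turn": 3.7}, {"offset": [11.7, -29.7, 4], "turn": 3.7}, {"offset": [11.7, -29.7, 4], "turn": 3.7}]'

```text
t: 9.55
eef_pos: [0.4882, 0.0219, 0.3676]
ee_rot: [3.141, 0.001, -0.061]
force: [-0.4, 0.4, -0.5]
width: 0.0877
```

Run:
```python
from h import *
f=grab_frame("wrist"); f=grab_frame("wrist"); s=get_state(); print(s["t"],s["eef_pos"],s["force"])
goal(.487,.0183,.2596,-3.9)
k=plane(f,(.53,.016),(.04,.022),(.02,.13)); kp=np.array([-0.9934,.0674,.5744]); W=pts(f)
m=(W[...,2]>.022)&(abs(W[...,0]-.51)<.08)&(abs(W[...,1]-.017)<.05)&(abs(W[...,:2]@k[:2]+k[2]-W[...,2])<.004)
u=np.array([-.998,.064]); q=W[m]; d=(q[:,:2]-[.559,.0147])@u*np.sqrt(2); l=(q[:,:2]-[.559,.0147])@[.064,.998]
print("along",np.percentile(d,[.5,99.5]),"lat",np.percentile(l,[1,99]))
```

```text
9.65 [0.48727125 0.01938339 0.36805354] [ 0.08744151 -0.94096222 -0.13631612]
offset [-1.000e-02  1.000e-01  1.085e+01] turn 0.29  yaw now -3.61
plane [-0.9432  0.0832  0.5615] tilt 43.44 dir 174.96 0.96 3931
along [-0.02145594  0.13308642] lat [-0.03035947  0.02803716]
```

Emit:
send_rows --motion '[{"offset": [0, 0.1, 4], "turn": 0.3}, {"offset": [0, 0.1, 8], "turn": 0.3}, {"offset": [0, 0.1, 10.8], "turn": 0.3}, {"offset": [0, 0.1, 10.8], "turn": 0.3}, {"offset": [0, 0.1, 10.8], "turn": 0.3}]'

```text
t: 10.15
eef_pos: [0.4876, 0.0164, 0.2612]
ee_rot: [3.141, 0.0, -0.072]
force: [0.4, -0.3, 0.0]
width: 0.0878
```

Emit:
send_rows --motion '[{"offset": [0, 0, 0], "turn": 0}, {"offset": [0, 0, 0], "turn": 0}, {"offset": [0, 0, 0], "turn": 0}, {"offset": [0, 0, 0], "turn": 0}, {"offset": [0, 0, 0], "turn": 0}]' --hand -0.2 --squeeze 6

```text
t: 10.65
eef_pos: [0.4877, 0.0168, 0.2612]
ee_rot: [-3.141, -0.001, -0.072]
force: [-1.3, 0.6, 5.5]
width: 0.0599
```

The plate is gripped on the rest. Now I'll swing it upright about the ledge corner with a light grip.

Emit:
send_rows --motion '[{"offset": [1.0, 0, -1.0], "turn": 0}, {"offset": [2.15, 0, -1.8], "turn": 0}, {"offset": [3.35, 0, -2.4], "turn": 0}, {"offset": [4.65, 0, -2.9], "turn": 0}, {"offset": [5.95, 0, -3.1], "turn": 0}, {"offset": [7.3, 0, -3.2], "turn": 0}, {"offset": [7.3, 0, -3.2], "turn": 0}, {"offset": [7.3, 0, -3.2], "turn": 0}]'

```text
t: 11.45
eef_pos: [0.561, 0.0112, 0.2929]
ee_rot: [3.141, -0.001, -0.072]
force: [0.8, -0.4, 3.9]
width: 0.06
```

```bash
cat >> h.py <<'E'
def held(f):
    s=get_state(); M=Rt(); W=(pts(f)-s["eef_pos"])@M   # tool axes
    m=(abs(W[...,1])<.026)&(W[...,2]>.16)&(W[...,2]<.275)&(abs(W[...,0])<.04); q=W[m]
    A=np.c_[q[:,1:],np.ones(len(q))]; e=np.ones(len(q),bool)
    for _ in range(6): k=np.linalg.lstsq(A[e],q[e,0],rcond=None)[0]; e=abs(A@k-q[:,0])<.004
    g=q[e]; print("held: x =",k.round(4),"(y,z,1) tilt deg from vertical",np.degrees(np.arctan(k[1])).round(2),"n",e.sum(),e.mean().round(2),"z",np.percentile(g[:,2],[1,50,99]).round(4),"x at z.165,.265",(k[1]*.165+k[2]).round(4),(k[1]*.265+k[2]).round(4))
E
python3 - <<'E'
from h import *
f=grab_frame("wrist"); f=grab_frame("wrist"); s=get_state(); print(s["t"],s["eef_pos"],s["force"],s["width"]); held(f); np.save("w7.npy",f,allow_pickle=True)
E
```

```text
11.55 [0.56048685 0.01127317 0.29277598] [ 0.12029322 -1.67087756  2.98298401] 0.06026832332424363
held: x = [-0.0085  0.1709 -0.0285] (y,z,1) tilt deg from vertical 9.7 n 5680 1.0 z [0.1606 0.1949 0.2594] x at z.165,.265 -0.0003 0.0168
```

It is near vertical but still tilted 9.7°, because the foot rode up the ledge. I'll straighten it by dragging the foot on the clear table in front of the rest.

Emit:
send_rows --motion '[{"offset": [0, 0, 0], "turn": 0}, {"offset": [0, 0, -2], "turn": 0}, {"offset": [1, 0, -3], "turn": 0}, {"offset": [4, 0, -3], "turn": 0}, {"offset": [7, 0, -3], "turn": 0}, {"offset": [8, 0, -1], "turn": 0}, {"offset": [8, 0, 0.5], "turn": 0}, {"offset": [8, 0, 1.5], "turn": 0}]' --squeeze 20

```text
t: 12.35
eef_pos: [0.6393, 0.0057, 0.2749]
ee_rot: [3.141, 0.004, -0.073]
force: [-0.5, 0.7, -1.7]
width: 0.0599
```

Run:
```python
from h import *
f=grab_frame("wrist"); f=grab_frame("wrist"); s=get_state(); print(s["t"],s["eef_pos"],s["force"],s["width"]); held(f)
```

```text
12.45 [0.63901869 0.00564385 0.27518238] [ 0.28965866  0.09872051 -2.18159459] 0.059870285478313745
held: x = [-0.0086  0.1698 -0.0292] (y,z,1) tilt deg from vertical 9.64 n 5774 0.98 z [0.1613 0.1962 0.2617] x at z.165,.265 -0.0011 0.0158
```

Emit:
send_rows --motion '[{"offset": [0, 0, 0.4], "turn": 0}, {"offset": [0, 0, 0.7], "turn": 0}, {"offset": [0, 0, 0.8], "turn": 0}, {"offset": [0, 0, 0.8], "turn": 0}]' --squeeze 8

```text
t: 12.85
eef_pos: [0.6401, 0.0057, 0.2699]
ee_rot: [-3.141, -0.0, -0.072]
force: [-0.7, 0.6, -2.2]
width: 0.0599
```

Emit:
send_rows --motion '[{"offset": [0, 0, 0.2], "turn": 0}, {"offset": [0, 0, 0.3], "turn": 0}, {"offset": [0, 0, 0.3], "turn": 0}]'

```text
t: 13.15
eef_pos: [0.6401, 0.0057, 0.2664]
ee_rot: [-3.142, 0.0, -0.072]
force: [0.3, -0.5, -2.0]
width: 0.0598
```

Emit:
send_rows --motion '[{"offset": [0, 0, 0.15], "turn": 0}, {"offset": [0, 0, 0.3], "turn": 0}, {"offset": [0, 0, 0.3], "turn": 0}]'

```text
t: 13.45
eef_pos: [0.6402, 0.0057, 0.2636]
ee_rot: [3.142, -0.0, -0.072]
force: [-0.6, -0.4, 0.3]
width: 0.0598
```

Emit:
send_rows --motion '[{"offset": [0, 0, 0.15], "turn": 0}, {"offset": [0.4, 0, 0.15], "turn": 0}, {"offset": [0.8, 0, 0.1], "turn": 0}, {"offset": [1.2, 0, 0.05], "turn": 0}, {"offset": [1.6, 0, 0.05], "turn": 0}, {"offset": [1.9, 0, 0.05], "turn": 0}, {"offset": [1.9, 0, 0.05], "turn": 0}]' --squeeze 6

```text
t: 14.15
eef_pos: [0.6595, 0.0043, 0.2628]
ee_rot: [3.141, -0.0, -0.072]
force: [0.5, 0.4, 0.5]
width: 0.0601
```

Run:
```python
from h import *
f=grab_frame("wrist"); f=grab_frame("wrist"); s=get_state(); print(s["t"],s["eef_pos"],s["force"],s["width"]); held(f)
```

```text
14.25 [0.65932014 0.00428967 0.26284785] [ 1.47063397 -0.34976791 -1.21449198] 0.059991943125143485
held: x = [-0.0137  0.1521 -0.03  ] (y,z,1) tilt deg from vertical 8.65 n 2670 0.39 z [0.1627 0.1846 0.2647] x at z.165,.265 -0.0049 0.0103
```

```bash
sed -i 's/W\[...,2\]<.275)/W[...,2]<s["eef_pos"][2]-.012)\&(W[...,2]<.275)/' h.py
python3 - <<'E'
from h import *
f=grab_frame("wrist"); s=get_state(); held(f)
W=(pts(f)-s["eef_pos"])@Rt(); 
for z in np.arange(.155,.27,.01):
    m=(abs(W[...,1])<.02)&(abs(W[...,2]-z)<.003)&(abs(W[...,0])<.05); print(round(z,3),m.sum(),np.percentile(W[m][:,0]*1000,[5,50,95]).round(1) if m.sum() else "")
E
```

```text
held: x = [-0.0061 -0.0095 -0.0009] (y,z,1) tilt deg from vertical -0.54 n 3930 1.0 z [0.1616 0.1935 0.2488] x at z.165,.265 -0.0025 -0.0034
0.155 2 [-0.2  0.3  0.8]
0.165 331 [-3.7 -3.1 -0.9]
0.175 296 [-3.9 -3.3 -1.4]
0.185 253 [-4.1 -3.5 -1.4]
0.195 219 [-4.1 -3.7 -1.4]
0.205 187 [-4.3 -3.8 -1.7]
0.215 164 [-4.4 -4.1 -1.8]
0.225 149 [-4.6 -4.2 -2.2]
0.235 115 [-4.8 -4.4 -2. ]
0.245 152 [-4.7 -1.7 -1.2]
0.255 88 [-2.  -1.8 -1.5]
0.265 2550 [ 0.5 25.1 47.4]
```

The plate is vertical to within 0.5°, with its foot 263 mm below the TCP. I'll tighten, lift, and carry it to the holder at yaw 15.2°.

Emit:
send_rows --motion '[{"offset": [0, 0, 0], "turn": 0}, {"offset": [0, 0, 0], "turn": 0}, {"offset": [0, 0, -5], "turn": 0}, {"offset": [0, 0, -10], "turn": 0}, {"offset": [-2, 4, -13.5], "turn": -3}, {"offset": [-4, 9, -13.5], "turn": -6}, {"offset": [-6, 13, -13.5], "turn": -9}, {"offset": [-8, 17.5, -13.5], "turn": -12}]' --squeeze 25

```text
t: 15.1
eef_pos: [0.5667, -0.1627, 0.3984]
ee_rot: [-3.141, -0.001, 0.14]
force: [1.0, -1.1, -2.5]
width: 0.0598
```

Run:
```python
from h import *
goal(.5012,-.294,.40,15.2)
```

```text
offset [-8.33 12.08 -0.17] turn -7.16  yaw now 8.04
```

Emit:
send_rows --motion '[{"offset": [-2.8, 4, 0], "turn": -2.4}, {"offset": [-5.6, 8, 0], "turn": -4.8}, {"offset": [-8.3, 12.1, 0], "turn": -7.2}, {"offset": [-8.3, 12.1, 0], "turn": -7.2}, {"offset": [-8.3, 12.1, 3], "turn": -7.2}, {"offset": [-8.3, 12.1, 4], "turn": -7.2}, {"offset": [-8.3, 12.1, 4], "turn": -7.2}]'

```text
t: 15.8
eef_pos: [0.502, -0.2924, 0.3562]
ee_rot: [-3.139, 0.004, 0.263]
force: [-0.0, 0.4, -1.1]
width: 0.06
```

Run:
```python
from h import *
f=grab_frame("wrist"); f=grab_frame("wrist"); f=grab_frame("wrist"); s=get_state(); print(s["t"],s["eef_pos"],s["force"],s["qd"].round(3)); held(f)
np.save("w8.npy",f,allow_pickle=True)
Wd=pts(f); M=Rt(); W=(Wd-s["eef_pos"])@M
m=(Wd[...,2]>.046)&(Wd[...,2]<.060)&(np.hypot(Wd[...,0]-.51,Wd[...,1]+.29)<.07); q=W[m]*1000
print("jaw top in tool axes",len(q),cv2.minAreaRect(q[:,:2].astype(np.float32)),"x",np.percentile(q[:,0],[2,98]),"y",np.percentile(q[:,1],[1,99]))
m=(Wd[...,2]>.006)&(Wd[...,2]<.015)&(np.hypot(Wd[...,0]-.51,Wd[...,1]+.29)<.1); q=W[m]*1000
print("base",len(q),cv2.minAreaRect(q[:,:2].astype(np.float32)),"x",np.percentile(q[:,0],[1,99]),"y",np.percentile(q[:,1],[1,99]))
g=(abs(W[...,1])<.045)&(W[...,2]>.19)&(W[...,2]<.25)&(W[...,0]<.03)&(W[...,0]>-.02); q=W[g]*1000
print("plate y",np.percentile(q[:,1],[1,99]),"z bottom",np.percentile(W[(abs(W[...,1])<.02)&(W[...,0]<.01)&(W[...,0]>-.02)&(Wd[...,2]>.06)][:,2],99.5))
goal(.5012,-.294,.36,15.2)
```

```text
15.95 [ 0.50326028 -0.29256936  0.3589513 ] [-0.36192351 -0.30777052 -1.24504505] [ 0.    -0.007  0.005 -0.002  0.004 -0.001]
held: x = [-0.0027 -0.005  -0.0024] (y,z,1) tilt deg from vertical -0.29 n 4182 1.0 z [0.1619 0.1963 0.2607] x at z.165,.265 -0.0032 -0.0037
jaw top in tool axes 1274 ((7.222540378570557, 0.5189552307128906), (84.9395523071289, 16.187755584716797), 89.7633285522461) x [-0.24725442 15.07747349] y [-41.12281309  41.47527421]
base 2552 ((-7.5659942626953125, 0.2919883728027344), (95.53639221191406, 100.30687713623047), 0.11073005944490433) x [-44.74672799  40.0887177 ] y [-49.09600813  49.78340473]
plate y [-28.80415452  29.00672291] z bottom 0.2610533338148236
offset [-0.24  0.08 -0.1 ] turn -0.06  yaw now 15.14
```

The plate is centred on the jaw to within 0.4 mm along the slot. It needs about 2 mm of shift away from the jaw. Then I'll lower it.

Emit:
send_rows --motion '[{"offset": [-0.2, 0, 0], "turn": 0}, {"offset": [-0.2, 0, 2], "turn": 0}, {"offset": [-0.2, 0, 4], "turn": 0}, {"offset": [-0.2, 0, 5.5], "turn": 0}, {"offset": [-0.2, 0, 6.5], "turn": 0}, {"offset": [-0.2, 0, 6.5], "turn": 0}, {"offset": [-0.2, 0, 6.5], "turn": 0}]'

```text
t: 16.65
eef_pos: [0.501, -0.2935, 0.2938]
ee_rot: [3.141, -0.0, 0.264]
force: [-0.4, 0.0, -1.2]
width: 0.06
```

Emit:
send_rows --motion '[{"offset": [0, 0, 0.5], "turn": 0}, {"offset": [0, 0, 1.0], "turn": 0}, {"offset": [0, 0, 1.2], "turn": 0}, {"offset": [0, 0, 1.2], "turn": 0}]'

```text
t: 17.05
eef_pos: [0.5006, -0.2934, 0.2807]
ee_rot: [-3.141, 0.001, 0.263]
force: [-0.7, 0.1, -1.1]
width: 0.0599
```

Emit:
send_rows --motion '[{"offset": [0, 0, 0.4], "turn": 0}, {"offset": [0, 0, 0.7], "turn": 0}, {"offset": [0, 0, 0.7], "turn": 0}]' --squeeze 12

```text
t: 17.35
eef_pos: [0.5005, -0.2933, 0.2735]
ee_rot: [-3.141, 0.001, 0.263]
force: [-0.2, 0.6, -1.3]
width: 0.0603
```

Emit:
send_rows --motion '[{"offset": [0, 0, 0.1], "turn": 0}, {"offset": [0, 0, 0.2], "turn": 0}, {"offset": [0, 0, 0.2], "turn": 0}]'

```text
t: 17.65
eef_pos: [0.5008, -0.2934, 0.2728]
ee_rot: [3.141, -0.0, 0.263]
force: [-0.8, 2.0, 3.3]
width: 0.0599
```

It touched the floor at TCP z = 0.2728, as predicted. Next I'll ease it towards the jaw.

Emit:
send_rows --motion '[{"offset": [0.1, 0, -0.1], "turn": 0}, {"offset": [0.2, 0, -0.1], "turn": 0}, {"offset": [0.25, 0, -0.1], "turn": 0}, {"offset": [0.25, 0, -0.1], "turn": 0}]'

```text
t: 18.05
eef_pos: [0.5032, -0.2927, 0.2729]
ee_rot: [-3.141, 0.0, 0.263]
force: [0.6, 0.5, -0.8]
width: 0.0596
```

Run:
```python
from h import *
f=grab_frame("wrist"); s=get_state(); print(s["t"],s["eef_pos"],s["force"],Rt().T@s["force"]); held(f)
```

```text
18.1 [ 0.50314125 -0.29271626  0.27285426] [ 0.14310209 -0.30905642 -1.65935981] [0.05809967 0.33583455 1.65930969]
held: x = [-0.0021  0.2327 -0.0439] (y,z,1) tilt deg from vertical 13.1 n 2805 0.52 z [0.1624 0.1863 0.2584] x at z.165,.265 -0.0055 0.0177
```

Emit:
send_rows --motion '[{"offset": [0.1, 0, 0.1], "turn": 0}, {"offset": [0.15, 0, 0.15], "turn": 0}, {"offset": [0.15, 0, 0.15], "turn": 0}]' --squeeze 6

```text
t: 18.4
eef_pos: [0.5048, -0.2923, 0.2724]
ee_rot: [3.141, -0.001, 0.264]
force: [-1.7, 2.6, 6.3]
width: 0.0602
```

Emit:
send_rows --motion '[{"offset": [0, 0, 0], "turn": 0}, {"offset": [0, 0, 0], "turn": 0}, {"offset": [0, 0, 0], "turn": 0}, {"offset": [0, 0, 0], "turn": 0}]' --hand 1

```text
t: 18.8
eef_pos: [0.5046, -0.2924, 0.2714]
ee_rot: [-3.142, 0.0, 0.263]
force: [-0.0, -0.9, -0.3]
width: 0.0853
```

Emit:
send_rows --motion '[{"offset": [0, 0, -2], "turn": 0}, {"offset": [0, 0, -5], "turn": 0}, {"offset": [0, 0, -9], "turn": 0}, {"offset": [0, 0, -12], "turn": 0}, {"offset": [0, 0, -12], "turn": 0}]'

```text
t: 19.3
eef_pos: [0.5055, -0.2929, 0.3965]
ee_rot: [3.137, -0.007, 0.264]
force: [0.3, 1.1, 0.5]
width: 0.0876
```

Run:
```python
from h import *
f=grab_frame("wrist"); f=grab_frame("wrist"); s=get_state(); print(s["t"],s["eef_pos"],s["force"])
np.save("w9.npy",f,allow_pickle=True)
o=np.r_[.494,-.296,0]; th=np.radians(-164.8); H=np.array([[np.cos(th),-np.sin(th),0],[np.sin(th),np.cos(th),0],[0,0,1]])
W=(pts(f)-o)@H
m=(abs(W[...,1])<.035)&(W[...,2]>.07)&(W[...,2]<.158)&(abs(W[...,0])<.03); q=W[m]
print(len(q),"holder frame y",np.percentile(q[:,1],[1,99]),"zmax",np.percentile(q[:,2],[90,99.5]))
t=q[q[:,2]>.14]; print("top face x",np.percentile(t[:,0],[2,50,98]),"z",np.median(t[:,2]))
for z in(.08,.1,.12,.135): r=q[abs(q[:,2]-z)<.006]; print(z,len(r),np.percentile(r[:,0]*1000,[5,50,95]).round(1) if len(r) else "")
```

```text
19.4 [ 0.50446856 -0.29229255  0.39209893] [ 0.1829844  -0.29503958 -0.42260743]
2269 holder frame y [-0.03010909  0.02905284] zmax [0.14967654 0.1507551 ]
top face x [-0.00907787 -0.00387218  0.0036863 ] z 0.14903982798028861
0.08 153 [-8.  -5.  -4.6]
0.1 190 [-8.2 -5.1 -4.7]
0.12 96 [-8.4 -8.  -5.5]
0.135 253 [-9.  -8.6 -8.2]
```

The plate stands upright on the slot floor, with its top at about 0.150 m and its face near the jaw. Now the lever: I'll approach the post at (0.403, −0.2505) with the fingers about 40 mm open.

Run:
```python
from h import *
goal(.403,-.2505,.39,5); goal(.403,-.2505,.24,5)
```

```text
offset [-8.71 -6.67  0.19] turn 10.07  yaw now 15.07
offset [-8.74 -6.68 15.19] turn 10.07  yaw now 15.07
```

Emit:
send_rows --motion '[{"offset": [-4, -3, 0], "turn": 5}, {"offset": [-8.7, -6.7, 0], "turn": 10}, {"offset": [-8.7, -6.7, 0], "turn": 10}, {"offset": [-8.7, -6.7, 3], "turn": 10}, {"offset": [-8.7, -6.7, 6], "turn": 10}, {"offset": [-8.7, -6.7, 6], "turn": 10}]' --hand -0.1

```text
t: 20.0
eef_pos: [0.4012, -0.2497, 0.3275]
ee_rot: [-3.139, 0.007, 0.088]
force: [-0.3, -0.4, -0.4]
width: 0.0451
```

Run:
```python
from h import *
f=grab_frame("wrist"); f=grab_frame("wrist"); s=get_state(); print(s["t"],s["eef_pos"],s["width"])
W=(pts(f)-s["eef_pos"])@Rt(); im=f["frame"].astype(int); r=(im[...,2]>90)&(im[...,1]<50)&(im[...,0]<60)&(np.hypot(W[...,0],W[...,1])<.04)
print("red",r.sum(),np.nanmedian(W[r],0), np.percentile(W[r],[5,95],axis=0))
goal(.403,-.2505,.24,5)
```

```text
20.1 [ 0.40316108 -0.25037652  0.33118007] 0.040790778837126916
red 220 [ 0.00225876 -0.00049934  0.23622129] [[-0.00416315 -0.00517124  0.23502756]
 [ 0.00674086  0.00445145  0.26224017]]
offset [0.01 0.01 9.12] turn 0.1  yaw now 5.1
```

Emit:
send_rows --motion '[{"offset": [0.1, 0, 3], "turn": 0}, {"offset": [0.1, 0, 6], "turn": 0}, {"offset": [0.1, 0, 8], "turn": 0}, {"offset": [0.1, 0, 9], "turn": 0}, {"offset": [0.1, 0, 9], "turn": 0}]'

```text
t: 20.6
eef_pos: [0.4044, -0.2503, 0.2413]
ee_rot: [-3.141, 0.001, 0.089]
force: [-0.3, -0.3, -0.7]
width: 0.0391
```

Emit:
send_rows --motion '[{"offset": [0, 0, 0], "turn": 0}, {"offset": [0, 0, 0], "turn": 0}, {"offset": [0, 0, 0], "turn": 0}, {"offset": [0, 0, 0], "turn": 0}]' --hand -1 --squeeze 15

```text
t: 21.0
eef_pos: [0.404, -0.2501, 0.2422]
ee_rot: [-3.142, -0.001, 0.089]
force: [-0.8, 2.6, 2.4]
width: 0.0136
```

```bash
cat >> h.py <<'E'
AX=np.array([.4689,-.3028])
def cam():
    s=get_state(); d=s["eef_pos"][:2]-AX; a=np.degrees(np.arctan2(d[1],d[0]))%360; M=Rt(); p=np.radians(a)
    t=np.array([-np.sin(p),np.cos(p)]); print("t",s["t"],"pos",s["eef_pos"].round(4),"r",np.hypot(*d).round(4),"cam",np.radians(a-195.2)+1.1,"Ft",s["force"][:2]@t,"F",s["force"].round(1),"w",s["width"].round(4)); return a,M,s
def steps(angs,r=None):
    a,M,s=cam(); r=r or np.hypot(*(s["eef_pos"][:2]-AX))
    for c in angs:
        p=np.radians(195.2)+c-1.1; g=np.r_[AX+r*np.array([np.cos(p),np.sin(p)]),s["eef_pos"][2]]; print(c,((M.T@(g-s["eef_pos"]))*100).round(2))
E
python3 -c "
from h import *
steps([.25,.35,.45,.55,.65,.75,.85,.95])"
```

```text
Traceback (most recent call last):
  File "h.py", line 39, in steps
    a,M,s=cam(); r=r or np.hypot(*(s["eef_pos"][:2]-AX))
          ~~~^^
  File "h.py", line 37, in cam
    t=np.array([-np.sin(p),np.cos(p)]); print("t",s["t"],"pos",s["eef_pos"].round(4),"r",np.hypot(*d).round(4),"cam",np.radians(a-195.2)+1.1,"Ft",s["force"][:2]@t,"F",s["force"].round(1),"w",s["width"].round(4)); return a,M,s
                                                                                                                                                                                               ^^^^^^^^^^^^^^^^
AttributeError: 'float' object has no attribute 'round'
```

```bash
sed -i 's/s\["width"\].round(4)/s["width"]/' h.py; python3 -c "
from h import *
steps([.25,.35,.45,.55,.65,.75,.85,.95],.084)"
```

```text
t 21.0 pos [ 0.404  -0.2501  0.2422] r 0.0836 cam 0.15228376913961172 Ft -1.5393742820946992 F [-0.8  2.6  2.4] w 0.01358795768389598
0.25 [-0.57  0.59 -0.  ]
0.35 [-1.06  1.27 -0.  ]
0.45 [-1.48  1.99 -0.  ]
0.55 [-1.83  2.76 -0.  ]
0.65 [-2.09  3.56 -0.  ]
0.75 [-2.28  4.38 -0.  ]
0.85 [-2.38  5.21 -0.  ]
0.95 [-2.4   6.05 -0.  ]
```

Emit:
send_rows --motion '[{"offset": [-0.57, 0.59, 0], "turn": 0}, {"offset": [-1.06, 1.27, 0], "turn": 0}, {"offset": [-1.48, 1.99, 0], "turn": 0}, {"offset": [-1.83, 2.76, 0], "turn": 0}, {"offset": [-2.09, 3.56, 0], "turn": 0}, {"offset": [-2.28, 4.38, 0], "turn": 0}, {"offset": [-2.38, 5.21, 0], "turn": 0}, {"offset": [-2.38, 5.21, 0], "turn": 0}]'

```text
t: 21.8
eef_pos: [0.3842, -0.3048, 0.2419]
ee_rot: [-3.141, 0.002, 0.088]
force: [-4.5, -2.2, 5.1]
width: 0.0137
```

```bash
python3 -c "
from h import *
steps([.9,.95,1.0,1.05,1.1,1.15,1.2],.084)"
```

```text
t 21.8 pos [ 0.3842 -0.3048  0.2419] r 0.0848 cam 0.8580185948034257 Ft 2.1374897536393123 F [-4.5 -2.2  5.1] w 0.013704314824883445
0.9 [ 0.06  0.36 -0.  ]
0.95 [ 0.06  0.78 -0.  ]
1.0 [ 0.08  1.2  -0.  ]
1.05 [ 0.13  1.61 -0.  ]
1.1 [ 0.19  2.03 -0.  ]
1.15 [ 0.27  2.44 -0.  ]
1.2 [ 0.38  2.85 -0.  ]
```

Emit:
send_rows --motion '[{"offset": [0.05, 0.4, 0], "turn": 0}, {"offset": [0.05, 0.8, 0], "turn": 0}, {"offset": [0.05, 1.2, 0], "turn": 0}, {"offset": [0.05, 1.2, 0], "turn": 0}]' --squeeze 25

```text
t: 22.2
eef_pos: [0.3855, -0.316, 0.2418]
ee_rot: [-3.14, 0.002, 0.089]
force: [-5.1, 2.8, 6.6]
width: 0.0131
```

Emit:
send_rows --motion '[{"offset": [0.05, 0.2, 0], "turn": 0}, {"offset": [0.1, 0.4, 0], "turn": 0}, {"offset": [0.1, 0.4, 0], "turn": 0}]'

```text
t: 22.5
eef_pos: [0.3861, -0.3191, 0.2416]
ee_rot: [-3.139, 0.004, 0.088]
force: [-7.2, 10.1, 12.8]
width: 0.013
```

```bash
python3 -c "
from h import *
steps([1.05,1.1,1.15,1.2,1.25],.084)"
```

```text
t 22.5 pos [ 0.3861 -0.3191  0.2416] r 0.0844 cam 1.0285671756565398 Ft -11.336821676939962 F [-7.2 10.1 12.8] w 0.013019004675805312
1.05 [ 0.06  0.17 -0.  ]
1.1 [ 0.12  0.59 -0.  ]
1.15 [ 0.21  1.   -0.  ]
1.2 [ 0.31  1.41 -0.01]
1.25 [ 0.44  1.81 -0.01]
```

Emit:
send_rows --motion '[{"offset": [0.05, 0.2, 0], "turn": 0}, {"offset": [0.05, 0.4, 0], "turn": 0}, {"offset": [0.05, 0.4, 0], "turn": 0}, {"offset": [0.05, 0.4, 0], "turn": 0}]'

```text
t: 22.9
eef_pos: [0.3865, -0.3223, 0.2415]
ee_rot: [-3.137, 0.005, 0.088]
force: [-6.9, 16.3, 16.0]
width: 0.0136
```

```bash
python3 -c "
from h import *
cam()"
```

```text
t 22.9 pos [ 0.3865 -0.3223  0.2415] r 0.0847 cam 1.0666881149632126 Ft -17.474579569833683 F [-6.9 16.3 16. ] w 0.013634700577621962
```

The plate is clamped, with 17 N pushing at the post and the joint at about 1.07 rad. I'll relax the push, open, and rise.

Emit:
send_rows --motion '[{"offset": [0, -0.2, 0], "turn": 0}, {"offset": [0, -0.3, 0], "turn": 0}]'

```text
t: 23.1
eef_pos: [0.3863, -0.3202, 0.2416]
ee_rot: [-3.139, 0.005, 0.089]
force: [-9.1, 2.2, 11.2]
width: 0.0135
```

Emit:
send_rows --motion '[{"offset": [0, 0, 0], "turn": 0}, {"offset": [0, 0, 0], "turn": 0}, {"offset": [0, 0, 0], "turn": 0}, {"offset": [0, 0, 0], "turn": 0}]' --hand -0.1

```text
t: 23.5
eef_pos: [0.3888, -0.3211, 0.2416]
ee_rot: [3.141, -0.0, 0.089]
force: [-0.0, 0.2, -0.0]
width: 0.0378
```

Emit:
send_rows --motion '[{"offset": [0, 0, -2], "turn": 0}, {"offset": [0, 0, -5], "turn": 0}, {"offset": [0, 0, -9], "turn": 0}, {"offset": [0, 0, -13], "turn": 0}, {"offset": [-3, 0, -15], "turn": 0}, {"offset": [-3, 0, -15], "turn": 0}]'

```text
t: 24.1
eef_pos: [0.3573, -0.3239, 0.3949]
ee_rot: [3.139, -0.005, 0.088]
force: [0.2, -0.8, -0.5]
width: 0.0397
```

Run:
```python
from h import *
f=grab_frame("wrist"); f=grab_frame("wrist"); f=grab_frame("wrist"); s=get_state(); print(s["t"],s["eef_pos"],s["force"])
np.save("w10.npy",f,allow_pickle=True)
W0=pts(f); im=f["frame"].astype(int); r=(im[...,2]>90)&(im[...,1]<50)&(im[...,0]<60)&(np.hypot(W0[...,0]-.386,W0[...,1]+.32)<.06)&(W0[...,2]>.085)
if r.sum():
    p=np.median(W0[r],0); d=p[:2]-AX; print("post",r.sum(),p,"cam",np.radians(np.degrees(np.arctan2(d[1],d[0]))%360-195.2)+1.1,np.hypot(*d))
o=np.r_[.494,-.296,0]; th=np.radians(-164.8); H=np.array([[np.cos(th),-np.sin(th),0],[np.sin(th),np.cos(th),0],[0,0,1]]); W=(W0-o)@H
q=W[(abs(W[...,1])<.035)&(W[...,2]>.06)&(W[...,2]<.158)&(abs(W[...,0])<.035)]
print(len(q),"y",np.percentile(q[:,1],[1,99]),"z99",np.percentile(q[:,2],99.5))
for z in(.07,.09,.11,.13,.149): 
    t=q[abs(q[:,2]-z)<.005]; print(z,len(t),np.percentile(t[:,0]*1000,[5,50,95]).round(1) if len(t) else "")
g=grab_frame("scene"); u,v=map(int,proj(g,[.45,-.29,.07])); print(u,v); a=f["frame"]; b=g["frame"][max(0,v-60):v+60,max(0,u-80):u+80]
cv2.imwrite("pics/fin.png",np.hstack([cv2.resize(a,(400,300)),cv2.resize(b,(400,300),interpolation=cv2.INTER_CUBIC)]))
```

```text
24.25 [ 0.35853709 -0.3235776   0.39128614] [-0.29019337 -0.20340662  0.40584048]
post 135 [ 0.38741438 -0.3196836   0.09502141] cam 1.0390163340248773 0.08321636316652267
3647 y [-0.03105624  0.02804041] z99 0.15083799644344129
0.07 144 [-0.3  0.1  3.1]
0.09 183 [-0.3  0.1  3.2]
0.11 180 [-0.2  0.2  3.1]
0.13 227 [2.7 3.1 3.6]
0.149 1931 [-8.6 -2.3  3.4]
133 210
```

View pics/fin.png

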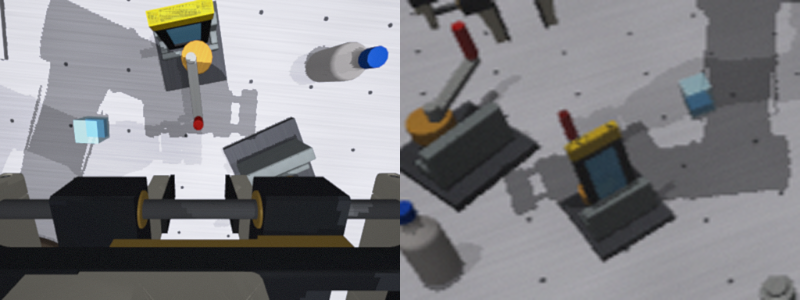

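The final view shows the plate upright in the slot with its yellow end up. The eccentric is against it, the lever points towards the robot, and the bystanders look undisturbed. I'll hand it in.

```bash
python3 -c "
from station import *
print(job_done())"
```

```text
the job is handed in; nothing more can be done
None
```

The job is finished and handed in; the arm's last picture was at about 24 s of the 64 s allowed. No verdict was reported.

- **Rest:** I laid the plate on the sloping rest and let go. It lay at about 45°, centred, with its foot at the ledge and its yellow end up.
- **Holder:** I retook the plate and swung it up about the ledge. It stopped 9.7° short of vertical because the foot rode up the ledge. I straightened it to within 0.5° by dragging the foot on the clear table in front of the rest. I then lowered it to the slot floor and let go.
- **Eccentric:** I swung the lever anticlockwise with about 17 N at the post, relaxed, and let go. The joint read about 1.07 rad under load and 1.04 rad afterwards, measured from the post's position.

**Last checks:**
- The plate's top was at 0.150–0.151 m, which matches standing on the slot floor.
- The plate was vertical, and its faces at −8.6 and +3.4 mm across the slot put it against the fixed jaw at −8.5 mm.
- The wrist force was about zero after release.
- The cuvette and cleaner looked undisturbed in the last picture. I did not compare the other bystanders with their starting positions.

No final check failed. Pixel and depth measurements disagreed by a few millimetres in places, such as the holder base measuring about 2% small.

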